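# File a slide box back into its packed rack

## Robot

A 6-joint arm with a two-finger parallel gripper is mounted at the origin on the work surface. World frame = base frame: x ahead of the robot, y to its left, z up, the work surface at z = 0. Lengths are in m, angles in rad, forces in N, time in s.
With the tool pointing down it reaches from about 0.35 to 0.925 m from the base axis. Payload 6.4 kg.
Tool frame: the origin (TCP) lies at the very end of the fingers, on their centre line; the grasp point (between the pads) lies 19 mm behind it; z points along the fingers, y is the line along which they close (so a half turn about z gives the same grasp; the last joint's range is limited). The gripper opens to 94 mm and grips with 3 to 60 N. Pads are 16 mm wide; open, the fingers measure 119 mm over their backs; the gripper's body (75 mm by 177 mm) begins 78 mm behind the grasp point.
Start: joints at [-1.464, 0.245, 1.558, -0, 1.339, -0.174], TCP at [0.18, -0.625, 0.205] pointing down, gripper open.
Joint ranges: [-3.13, 3.13], [-1.02, 2.26], [0.13, 2.54], [-0.95, 4.09], [0.21, 2.88], [-2.74, 2.74]. Speed limits (rad/s): [2.57, 2.57, 3.14, 3.14, 3.14, 3.14].

## Interface

Orientations are given as a rotation vector (axis times angle).
In Python, from cell import manip, cams gives the robot as it stands.
- The arm moves only by the tool drive_tool, never from a script. Its argument "steps" is a list of rows, each an object with "twist": the turn, a rotation vector about the tool's x, y, z each as a share of 0.15 rad, from -1 to 1, a list of three; "delta_pos": the shift along the tool's x, y, z each as a share of 0.02 m, from -1 to 1, a list of three; "gripper": the closure, from -1 (fully open) to 1 (shut), so that 0 is half open. In form: [{"twist": [rx, ry, rz], "delta_pos": [x, y, z], "gripper": gripper}, ...]. A call has 1 to 12 rows; each row shifts and turns the commanded pose from where the row before left it, along the tool's axes as they then stand; what a row does not reach is not made up. A row lasts 1/10 s, in which the tool goes at most 50 mm and 8.59 degrees, less where a joint would pass 70% of its speed; a pose out of reach is approached as far as the arm can. A call with a number of a shift or a turn outside -1 to 1 is refused whole. A call with a gripper value outside its range is refused whole. The fingers move at their own pace and stop on an object; the grip force is fixed at half the most. Time passes only in rows, so rows that do not move let the fingers close. It gives the time, the measured TCP pose, the force, the opening and the grip force at its end, in the units of the state.
- manip.observe(): the state, without advancing time (a new reading comes with each control period).
- cams.snapshot(name): name is "side" or "top" or "wrist"; returns the picture (480x640x3 uint8, red, green, blue); there is no depth.
- cams.get_calibration(name): a dict with "camera_matrix" (3x3 intrinsics, pixels), "R" (3x3) and "t" (3): a world point X has camera coordinates R X + t; the wrist camera has in their place "tool_from_camera" (4x4, takes a point from camera to tool coordinates, whose origin is the TCP and whose axes are the flange's). Camera axes: x right, y down, z forward; pixel columns grow to the right and rows downward; lengths in m; the calibration is good to about 2 mm. A picture is of the moment at which its call begins: read the wrist's pose just before it. get_calibration takes no time and is no camera call.
- manip.hand_in(): hands the job in; it is judged then, once.
Trained networks look in the newest picture that a camera, given by its name, has taken for a name from the list of things; names that differ only in an ending like _2 or _b are one class to them, and where a whole thing is asked for, a point or a joint stands for the part that bears it (a point fixed in the world has none). Each returns a list of dicts, best first, with "conf" (0 to 1); they miss things now and then, are a little off and sometimes report something else, mostly with a low value. They report only what shows in the picture. A call takes as long as a camera call. They do not tell look-alikes from the thing itself.
- cams.boxes_of(camera, name): "rect" ([centre column, centre row, width, height] in pixels, round what is visible of it).
- cams.regions_of(camera, name): "mask" (480x640 bool, what is visible of it) and "rect" ([centre column, centre row, width, height] in pixels, round what is visible of it).
- cams.spot_point(camera, name): "centre" ([column, row] in pixels: a listed point, or the origin of a listed thing).
The state is a dict: "time": time; "q": joint angles; "joint_velocities": joint speeds; "effort": joint torques, N m; "ee_pos": TCP position; "ee_rot": TCP orientation; "ft_force": force on the tool from outside, world axes, zero at the start; "ft_torque": the same for the moment, N m; "grip_width": finger opening in m; "gripper_force": force on a finger pad.
Only numpy, scipy, OpenCV 4.12 (cv2) and the standard library are available. Lean on these libraries where they do the work, as an engineer would, in place of code of your own. Each camera call takes 0.05 s, during which the arm holds its last target. There are 200 camera calls.

## Task

Put the slide box that stands on the rubber mat back into the open place in the row of slide boxes in the metal rack, working it in gently between its neighbours, which have drifted together so that the place is a little too narrow, and press it down until it stands on the rack floor level with the others, labelled end facing the same way as theirs. The boxes hold glass slides: never force or ram them, do not tip any box over or lift one out, and leave the other things on the bench where they are.

Things in the scene. Friction and masses are not known exactly. Their poses are not given: they have to be found in the camera images.
- slide_box: the loose slide box to be filed: closed grey plastic box 140 mm long (its x), 34 mm thick (its y), 92 mm high (its z), long edges rounded to 6 mm radius at top and bottom, 0.17 to 0.34 kg. It stands on its long edge on the mat. Origin at the centre of its underside; +x points to the end with the paper label. Part-way into the row its top can still be held; once level there is no room for fingers beside it
- slide_box_label (a point): centre of the labelled end of the loose box, 70 mm along its +x from the origin and 50 mm above its underside
- rack: fixed sheet-aluminium tray rack, open at the top, no dividers; origin under it on the bench, midway between its long-side lips. Clear inside 150 mm along its x. Lips (x = +/-75 mm) rise to 23 mm above the bench, end plates to 71 mm: a fixed one at the +y end, a sprung one at the -y end. Boxes stand side by side along y, labelled ends to +x, tops 98 mm above the bench
- rack_floor (a point): point of the rack's floor above its origin, 6 mm above the bench. The open place in the row is between boxes 2 and 3 or between 3 and 4, 24 to 29 mm wide at the start, less than the box's 34 mm; a paper label stuck on the floor shows in it. Boxes on its +y side are soon rigidly backed by the fixed end plate; those on its -y side give a few mm at 1 to 3 N, then meet the sprung plate
- sprung_plate (a joint): how far (m) the sprung end plate at the rack's -y end is pushed back, along the rack's -y: 0 at rest, 0.0065 on its hard stop. It takes 4 N to start and 1.5 N more per mm. A full row of six pushes it back and stays squeezed with about 8 N, so the filed box does not drop home by itself: it must be pressed down against friction of some newtons, until the floor is felt
- row1: a closed grey plastic slide box identical to the loose one, standing on its long edge in the rack; origin at the centre of its underside, x along its 140 mm length towards the labelled end, y across its 34 mm thickness, z up (number 1 of 5 from the +y end)
- row2: a closed grey plastic slide box identical to the loose one, standing on its long edge in the rack; origin at the centre of its underside, x along its 140 mm length towards the labelled end, y across its 34 mm thickness, z up (number 2 of 5 from the +y end)
- row3: a closed grey plastic slide box identical to the loose one, standing on its long edge in the rack; origin at the centre of its underside, x along its 140 mm length towards the labelled end, y across its 34 mm thickness, z up (number 3 of 5 from the +y end)
- row4: a closed grey plastic slide box identical to the loose one, standing on its long edge in the rack; origin at the centre of its underside, x along its 140 mm length towards the labelled end, y across its 34 mm thickness, z up (number 4 of 5 from the +y end)
- row5: a closed grey plastic slide box identical to the loose one, standing on its long edge in the rack; origin at the centre of its underside, x along its 140 mm length towards the labelled end, y across its 34 mm thickness, z up (number 5 of 5 from the +y end)
- mat: black rubber mat 200 by 260 mm, 3 mm thick, fixed; origin at the centre of its underside
- oil_bottle: small amber bottle 30 mm across, 66 mm high, on the mat beside the loose box; origin at the centre of its underside; a bystander
- dish: clear round dish 63 mm across, 14 mm high, on the mat on the other side of the loose box; origin at the centre of its underside; a bystander
- coverslips: white plastic box 30 by 30 by 18 mm near the rack; origin at the centre of its underside; a bystander
- objective_can: black can 36 mm across, 52 mm high, in the middle of the bench; origin at the centre of its underside; a bystander
- tissue_box: cardboard box 120 by 80 by 35 mm at the far side; origin at the centre of its underside; a bystander
- tally_counter: steel hand counter 48 mm across, 34 mm high, at the far side; origin at the centre of its underside; a bystander
There are look-alikes about, which are no part of the job. Leave any orange look-alike of the slide_box alone.

How it is judged:
On the way, in this order (a step that is already met when the one before it is completed fails the run):
1. the loose box is lifted clear of the mat (z of slide_box in the frame of mat above 0.03 m), for 0.1 s.
2. its lower edge has gone at least 15 mm down between its two neighbours, near enough upright, over the middle of the rack (x of slide_box in the frame of rack between -0.012 and 0.012 m and y of slide_box in the frame of rack between -0.075 and 0.075 m and z of slide_box in the frame of rack below 0.083 m and angle between slide_box's own z axis and vertical below 0.3 rad), for 0.2 s.
3. it stands on the rack floor, level with the others (x of slide_box in the frame of rack between -0.012 and 0.012 m and y of slide_box in the frame of rack between -0.075 and 0.075 m and z of slide_box in the frame of rack below 0.009 m and angle between slide_box's own z axis and vertical below 0.08 rad and angle between the x axis of slide_box and the x axis of rack, either way round below 0.08 rad and x of slide_box_label in the frame of rack above 0.05 m), for 0.2 s.
At the end, for the whole second after the job is handed in: The loose box stands in the row on the rack floor (within 3 mm), upright and square to the rack within 4.5 degrees, within 12 mm of mid-depth, label to the rack's +x side; the five others stand on the floor between the end plates, upright within 4.5 degrees; all six at rest (all of step 3 and angle between each of row1, row2, row3, row4, row5's own z axis and vertical below 0.08 rad and z of each of row1, row2, row3, row4, row5 in the frame of rack below 0.009 m and y of row1 in the frame of rack between -0.09 and 0.09 m and y of row2 in the frame of rack between -0.09 and 0.09 m and y of row3 in the frame of rack between -0.09 and 0.09 m and y of row4 in the frame of rack between -0.09 and 0.09 m and y of row5 in the frame of rack between -0.09 and 0.09 m and linear speed of each of slide_box, row1, row2, row3, row4, row5 below 0.01 m/s); the robot touches nothing.
It fails at once if the loose box presses on one of its neighbours with more than 20 N (contact force between slide_box and row1 above 20 N or contact force between slide_box and row2 above 20 N or contact force between slide_box and row3 above 20 N or contact force between slide_box and row4 above 20 N or contact force between slide_box and row5 above 20 N).
It fails at once if the robot itself pushes one of the row's boxes with more than 20 N (contact force between any of the fingers, the arm and row1 above 20 N or contact force between any of the fingers, the arm and row2 above 20 N or contact force between any of the fingers, the arm and row3 above 20 N or contact force between any of the fingers, the arm and row4 above 20 N or contact force between any of the fingers, the arm and row5 above 20 N).
It fails at once if the loose box is rammed against the rack with more than 35 N (contact force between slide_box and rack above 35 N).
It fails at once if a box of the row is tipped more than 20 degrees or lifted more than 15 mm (angle between any of row1, row2, row3, row4, row5's own z axis and vertical above 0.35 rad or z of any of row1, row2, row3, row4, row5 in the frame of rack above 0.021 m).
It fails at once if a bystander is moved more than 20 mm (distance of any of oil_bottle, dish, coverslips, objective_can, tissue_box, tally_counter from where it was at the start of the episode above 0.02 m).
It also fails if it takes over 72 s, if anything falls off the work surface, if the arm or the gripper's body presses on something with over 40 N, if the wrist force passes 120 N, or if a joint passes its speed limit or range.

## Working session

There is one attempt and no reset: what is moved stays moved. The work goes in short steps, Python scripts to look and compute and a tool call to move; the robot and the scene stay as the last step left them, time stands still between calls to the robot, and variables do not carry over. Pictures are saved under pics/ and viewed, at most 10 in all, crops included, and the job is handed in when it is done.

Besides the shell and the picture viewer there is one more tool, called after "Request:" as name(argument=value, ...) on one line, values as JSON. drive_tool: Moves the arm, as the interface text tells. Its arguments: {"type":"object","properties":{"steps":{"type":"array"}},"required":["steps"]}

```bash
mkdir -p pics; ls; cat > h.py <<'E'
import numpy as np, cv2
from cell import manip, cams
def save(n,img): cv2.imwrite('pics/'+n, cv2.cvtColor(img,cv2.COLOR_RGB2BGR))
def ray(cam,px,st=None):
    c=cams.get_calibration(cam); K=np.array(c['camera_matrix'])
    d=np.linalg.inv(K)@np.array([px[0],px[1],1.])
    if 'R' in c:
        R=np.array(c['R']);t=np.array(c['t']); return -R.T@t, R.T@d
    st=st or manip.observe()
    T=np.array(c['tool_from_camera']); Rt=cv2.Rodrigues(np.array(st['ee_rot'],float))[0]
    return Rt@T[:3,3]+np.array(st['ee_pos']), Rt@T[:3,:3]@d
def at(cam,px,z,st=None):
    o,d=ray(cam,px,st); return o+d*(z-o[2])/d[2]
def proj(cam,X,st=None):
    c=cams.get_calibration(cam); K=np.array(c['camera_matrix']); X=np.array(X,float)
    if 'R' in c: p=np.array(c['R'])@X+np.array(c['t'])
    else:
        st=st or manip.observe(); T=np.array(c['tool_from_camera']); Rt=cv2.Rodrigues(np.array(st['ee_rot'],float))[0]
        p=T[:3,:3].T@(Rt.T@(X-np.array(st['ee_pos']))-T[:3,3])
    p=K@p; return p[:2]/p[2]
E
python3 - <<'E'
from h import *
a=cams.snapshot('top'); b=cams.snapshot('side')
save('top.png',a); save('side.png',b)
for n in ['slide_box','slide_box_label','rack','rack_floor','row1','mat','oil_bottle','dish','coverslips','objective_can']:
  for cam in ['top','side']:
    try:
      for r in cams.boxes_of(cam,n)[:7]: print(cam,n,round(r['conf'],2),np.round(r['rect']))
    except Exception as e: print(n,e)
    if n in('slide_box','slide_box_label','rack','rack_floor','mat'): print('  spot',cam,n,[(round(r['conf'],2),np.round(r['centre'])) for r in cams.spot_point(cam,n)[:4]])
for cam in ['top','side']: print(cam,ray(cam,(320,240)))
E
```

```text
pics
top slide_box 0.89 [424. 357.  57.  74.]
top slide_box 0.73 [528. 302.  70.  62.]
top slide_box 0.6 [403. 234.  49.  66.]
  spot top slide_box [(0.89, array([419., 351.])), (0.76, array([521., 300.])), (0.66, array([399., 234.]))]
side slide_box 0.66 [427. 196.  34.  46.]
side slide_box 0.61 [327. 195.  60.  53.]
side slide_box 0.57 [394. 136.  45.  51.]
  spot side slide_box [(0.79, array([325., 209.])), (0.7, array([439., 211.])), (0.55, array([394., 150.])), (0.42, array([172., 315.]))]
top slide_box_label 0.88 [404. 234.  55.  64.]
top slide_box_label 0.81 [424. 356.  57.  74.]
top slide_box_label 0.8 [532. 303.  73.  63.]
  spot top slide_box_label [(0.97, array([384., 208.])), (0.87, array([551., 276.])), (0.86, array([400., 327.]))]
side slide_box_label 0.96 [328. 195.  62.  49.]
side slide_box_label 0.65 [426. 195.  35.  49.]
side slide_box_label 0.61 [395. 139.  45.  57.]
  spot side slide_box_label [(0.79, array([378., 122.])), (0.62, array([300., 203.]))]
top rack 0.58 [217. 207. 113.  73.]
top rack 0.24 [249. 205.  23.  69.]
  spot top rack [(0.62, array([219., 207.]
[... 1056 characters left out ...]
.]
side oil_bottle 0.61 [317. 233.  15.  24.]
side oil_bottle 0.27 [328. 194.  58.  50.]
top dish 0.91 [444. 219.  32.  30.]
side dish 0.51 [317. 175.  17.   7.]
side dish 0.32 [317. 232.  15.  28.]
top coverslips 0.53 [225. 253.  15.  12.]
top coverslips 0.49 [222. 208. 104.  72.]
top coverslips 0.48 [170. 204.  26.  68.]
side coverslips 0.76 [323. 347.  23.  17.]
side coverslips 0.6 [265. 327.  78.  23.]
top objective_can 0.78 [303. 210.  15.  21.]
side objective_can 0.58 [288. 266.  16.  24.]
top (array([ 0.45308784, -0.08309761,  1.00676487]), array([ 0.05059891,  0.0470538 , -0.99765789]))
side (array([0.38508405, 0.82268912, 0.91206496]), array([ 0.10465245, -0.71197767, -0.69438148]))
```

View pics/top.png

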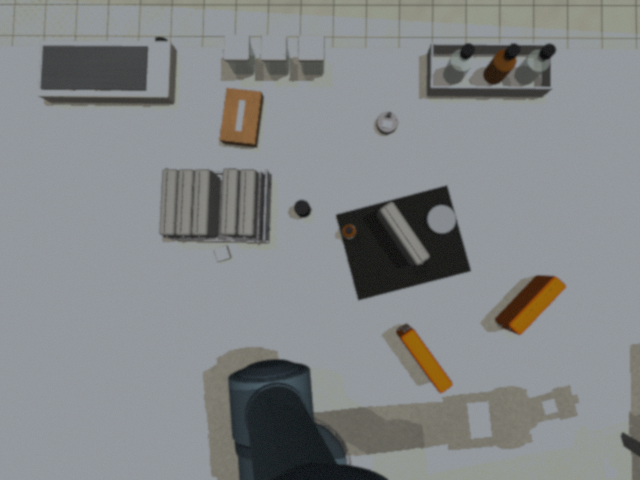

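View pics/side.png

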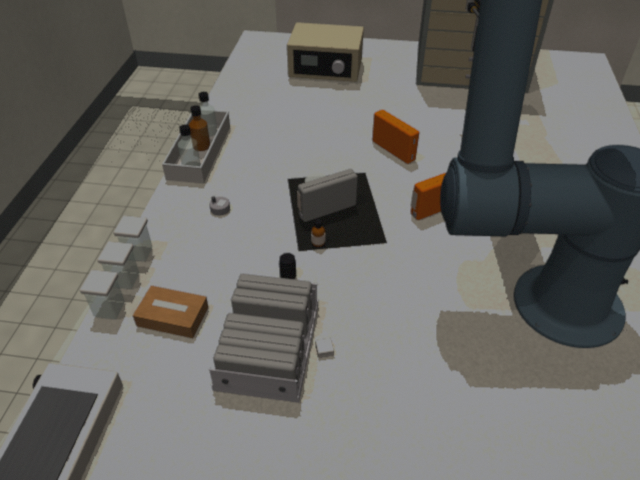

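The slide box could be mistaken for three things in the top view: the grey box on the mat (403,234), an orange one at (424,357) and an orange one at (528,302). I choose the grey one. The row boxes are at columns 169, 186, 204 | 232, 249, and the gap is near column 219. Next is a close crop of the choice and of the rack.

```bash
python3 - <<'E'
from h import *
a=cv2.imread('pics/top.png'); b=cv2.imread('pics/side.png')
r=lambda i,x,y,w,h: cv2.resize(i[y:y+h,x:x+w],(400,300),interpolation=cv2.INTER_CUBIC)
m=np.vstack([np.hstack([r(a,340,180,120,90),r(a,155,155,120,90)]),np.hstack([r(b,270,150,120,90),r(b,190,265,180,135)])])
m=np.clip(m.astype(float)*1.4,0,255).astype(np.uint8)
cv2.imwrite('pics/crop.png',m)
for n,c,p,z in [('label','top',(384,208),.053),('org','top',(399,234),.003),('org s','side',(325,209),.003),('label s','side',(300,203),.053),('mat','top',(403,243),0),('bottle','top',(350,231),.06),('dish','top',(443,219),.015),('rackfloor','top',(219,204),.006)]: print(n,at(c,p,z).round(4))
# grey box top face mask
cams.snapshot('top')
for rr in cams.regions_of('top','slide_box'):
  u,v=rr['rect'][:2]
  if 370<u<430 and 200<v<270:
    ys,xs=np.nonzero(rr['mask']); print(rr['conf'],cv2.minAreaRect(np.c_[xs,ys].astype(np.float32)))
E
```

```text
label [ 0.573  -0.1736  0.053 ]
org [ 0.5212 -0.2128  0.003 ]
org s [ 0.5258 -0.2163  0.003 ]
label s [ 0.5772 -0.1715  0.053 ]
mat [ 0.5014 -0.2224  0.    ]
bottle [ 0.5216 -0.1018  0.06  ]
dish [ 0.5557 -0.3076  0.015 ]
rackfloor [0.5811 0.1963 0.006 ]
0.87 ((402.56634521484375, 233.95509338378906), (68.77066802978516, 22.40721893310547), 55.885528564453125)
```

View pics/crop.png

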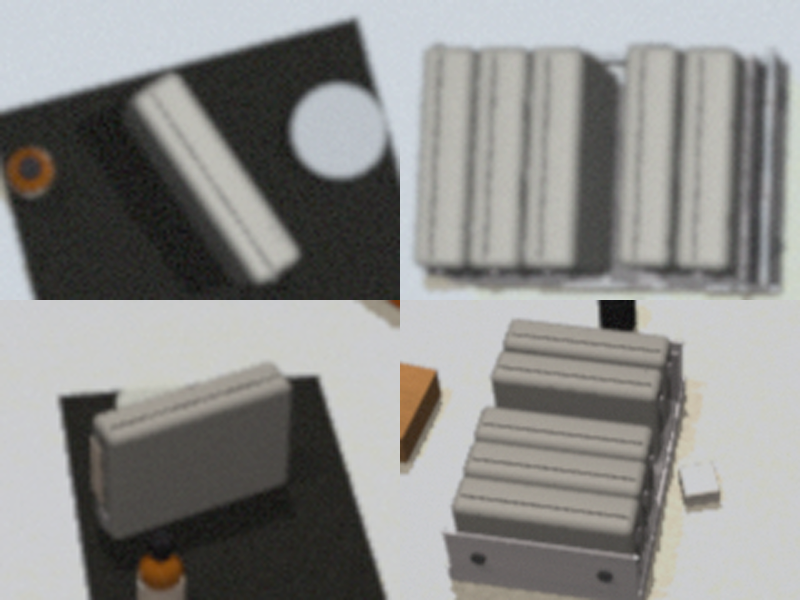

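The crop shows the grey box on the mat with its paper label at the far-left end, which is the left end in the side view at about (300,203). In the rack the double sprung plate is at the world -y end and the gap is between the third and fourth boxes from +y. So rack axes ≈ world axes. Next I work out the motion.

```bash
cat >> h.py <<'E'
def go(xyz,yaw=None):
    """print shift in tool axes (units of rows) to reach xyz, and twist about tool z so tool y is along box y"""
    st=manip.observe(); R=cv2.Rodrigues(np.array(st['ee_rot'],float))[0]
    d=R.T@(np.array(xyz)-st['ee_pos'])
    print('R',R.round(3).tolist(),'pos',np.round(st['ee_pos'],4),'t',st['time'],'d_tool/20mm',(d/.02).round(3))
    if yaw is not None:
        y=np.array([-np.sin(yaw),np.cos(yaw),0]); yt=R.T@y
        a=np.arctan2(-yt[0],yt[1]); a=(a+np.pi/2)%np.pi-np.pi/2
        print('twist z total',a,'/0.15=',a/.15,'q6',st['q'][5])
E
python3 - <<'E'
from h import *
p=lambda th:(402.6+25*np.cos(th),234+25*np.sin(th))
th=np.radians(55.9); A=at('top',p(th),.095);B=at('top',p(th+np.pi),.095)
print('ctr top',at('top',(402.6,234),.09),'yaw',np.degrees(np.arctan2(*(B-A)[[1,0]])))
go((.5235,-.2145,.23),np.radians(39.5))
print(cams.get_calibration('wrist'))
E
```

```text
ctr top [ 0.51547757 -0.20891953  0.09      ] yaw 34.80958071433132
R [[0.961, 0.277, 0.0], [0.277, -0.961, 0.0], [0.0, -0.0, -1.0]] pos [ 0.1801 -0.6246  0.2055] t 1.7 d_tool/20mm [ 22.178 -14.942  -1.226]
twist z total -0.40858558065758466 /0.15= -2.7239038710505645 q6 -0.1741269904800649
{'camera_matrix': array([[344.50301402,   0.        , 321.46691614],
       [  0.        , 344.50301402, 237.66545355],
       [  0.        ,   0.        ,   1.        ]]), 'tool_from_camera': array([[ 2.62645795e-04, -9.66227916e-01, -2.57688855e-01,
         7.62850197e-02],
       [ 9.99999887e-01,  3.56206290e-04, -3.16392017e-04,
        -1.28503079e-03],
       [ 3.97497190e-04, -2.57688743e-01,  9.66227900e-01,
        -1.78666451e-01],
       [ 0.00000000e+00,  0.00000000e+00,  0.00000000e+00,
         1.00000000e+00]])}
```

Request:
drive_tool(steps=[{"twist":[0,0,0],"delta_pos":[1,-0.65,-0.1],"gripper":-1},{"twist":[0,0,0],"delta_pos":[1,-0.65,-0.1],"gripper":-1},{"twist":[0,0,0],"delta_pos":[1,-0.65,-0.1],"gripper":-1},{"twist":[0,0,0],"delta_pos":[1,-0.65,-0.1],"gripper":-1},{"twist":[0,0,0],"delta_pos":[1,-0.65,-0.1],"gripper":-1},{"twist":[0,0,0],"delta_pos":[1,-0.65,-0.1],"gripper":-1},{"twist":[0,0,0],"delta_pos":[1,-0.65,-0.1],"gripper":-1},{"twist":[0,0,0],"delta_pos":[1,-0.65,-0.1],"gripper":-1},{"twist":[0,0,0],"delta_pos":[1,-0.65,-0.1],"gripper":-1},{"twist":[0,0,0],"delta_pos":[1,-0.65,-0.1],"gripper":-1},{"twist":[0,0,0],"delta_pos":[1,-0.65,-0.1],"gripper":-1},{"twist":[0,0,0],"delta_pos":[1,-0.65,-0.1],"gripper":-1}])

```text
time: 2.9
ee_pos: [0.3681, -0.4074, 0.2297]
ee_rot: [3.11, 0.439, 0.0]
ft_force: [0.7, 0.2, 0.6]
grip_width: 0.0941
gripper_force: 0.0
```

Request:
drive_tool(steps=[{"twist":[0,0,0],"delta_pos":[1,-0.7,0],"gripper":-1},{"twist":[0,0,0],"delta_pos":[1,-0.7,0],"gripper":-1},{"twist":[0,0,0],"delta_pos":[1,-0.7,0],"gripper":-1},{"twist":[0,0,0],"delta_pos":[1,-0.7,0],"gripper":-1},{"twist":[0,0,0],"delta_pos":[1,-0.7,0],"gripper":-1},{"twist":[0,0,0],"delta_pos":[1,-0.7,0],"gripper":-1},{"twist":[0,0,0],"delta_pos":[1,-0.7,0],"gripper":-1},{"twist":[0,0,-0.8],"delta_pos":[0,0,0],"gripper":-1},{"twist":[0,0,-0.8],"delta_pos":[0,0,0],"gripper":-1},{"twist":[0,0,-0.8],"delta_pos":[0,0,0],"gripper":-1},{"twist":[0,0,0],"delta_pos":[0,0,0],"gripper":-1}])

```text
time: 4.0
ee_pos: [0.4749, -0.2751, 0.2295]
ee_rot: [2.982, 0.989, 0.0]
ft_force: [-0.3, -0.5, 0.4]
grip_width: 0.094
gripper_force: 0.0
```

```bash
python3 - <<'E'
from h import *
go((.522,-.213,.23),np.radians(37))
st=manip.observe(); a=cams.snapshot('wrist'); save('w1.png',a)
for n in ['slide_box','slide_box_label','oil_bottle','dish']:
  print(n,[(round(r['conf'],2),np.round(r['rect'])) for r in cams.boxes_of('wrist',n)[:4]])
for n,z in [('slide_box',.003),('slide_box_label',.053)]:
  for r in cams.spot_point('wrist',n): print(n,r['conf'],r['centre'],at('wrist',r['centre'],z,st))
for r in cams.regions_of('wrist','slide_box')[:2]:
  ys,xs=np.nonzero(r['mask']); print(r['conf'],cv2.minAreaRect(np.c_[xs,ys].astype(np.float32)))
E
```

```text
R [[0.802, 0.598, 0.0], [0.598, -0.802, -0.0], [0.0, 0.0, -1.0]] pos [ 0.4749 -0.2751  0.2295] t 4.0 d_tool/20mm [ 3.743 -1.081 -0.024]
twist z total -0.005024781701207459 /0.15= -0.0334985446747164 q6 0.19838991358733654
slide_box [(0.95, array([207., 357.,  45., 141.])), (0.88, array([408., 383., 115.,  82.]))]
slide_box_label [(0.78, array([408., 386., 116.,  79.])), (0.72, array([205., 372.,  48., 103.]))]
oil_bottle [(0.67, array([212.,  76.,  42.,  41.]))]
dish [(0.86, array([389., 169.,  59.,  58.]))]
slide_box 0.96 [397.5, 357.9] [ 0.37650365 -0.47484104  0.003     ]
slide_box 0.95 [301.0, 150.6] [ 0.517716   -0.21305547  0.003     ]
slide_box 0.67 [217.3, 329.5] [ 0.26786693 -0.25828707  0.003     ]
slide_box_label 0.69 [200.5, 298.6] [ 0.32238631 -0.21890985  0.053     ]
0.73 ((296.03289794921875, 142.47906494140625), (163.03573608398438, 40.98206329345703), 89.5264892578125)
0.59 ((207.0975341796875, 360.0657958984375), (42.659645080566406, 137.23971557617188), 5.389311790466309)
```

View pics/w1.png

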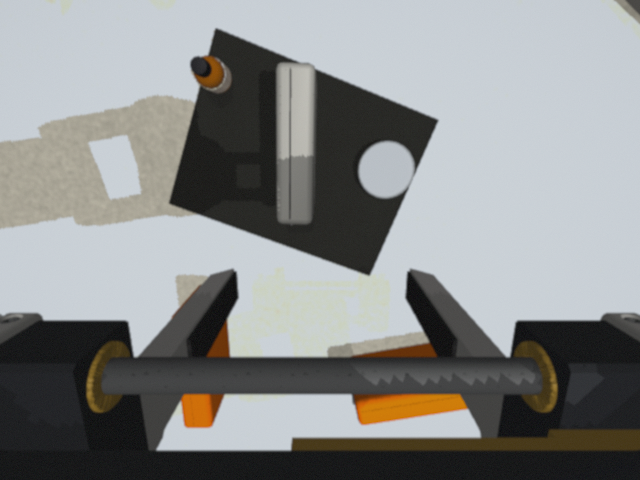

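The wrist view shows the grey box at columns 277–315, rows 62–224, parallel to the image columns, with its top seam at column 291. The oil bottle is at (212,76) and the dish at (386,169). The fingers at the bottom are well clear.

```bash
python3 - <<'E'
from h import *
A=at('wrist',(292.5,70),.095);B=at('wrist',(290,218),.095)
print(A,B,np.degrees(np.arctan2(*(A-B)[[1,0]])), np.linalg.norm(A-B)); 
# ends: rect rows 62..224; near end at bottom may show end face
F=at('wrist',(296,63),.091); N=at('wrist',(291,222),.09); print(F,N,np.linalg.norm(F-N))
C=(at('wrist',(292.5,70),.095)+at('wrist',(290,218),.095))/2
go((*C[:2],.15),np.arctan2(*(A-B)[[1,0]]))
E
```

```text
[ 0.5703757  -0.17305933  0.095     ] [ 0.46662148 -0.24408027  0.095     ] 34.39208079590741 0.12573350243550982
[ 0.57695675 -0.17157951  0.091     ] [ 0.46293773 -0.24730758  0.09      ] 0.1368797909487783
R [[0.802, 0.597, 0.0], [0.597, -0.802, -0.0], [0.0, 0.0, -1.0]] pos [ 0.4749 -0.2753  0.2295] t 4.4 d_tool/20mm [ 3.742 -1.371  3.974]
twist z total 0.03981251518541473 /0.15= 0.2654167679027649 q6 0.1987696688390638
```

Request:
drive_tool(steps=[{"twist":[0,0,0.2],"delta_pos":[0.95,-0.34,0],"gripper":-1},{"twist":[0,0,0],"delta_pos":[0.95,-0.34,0],"gripper":-1},{"twist":[0,0,0],"delta_pos":[0.95,-0.33,0.5],"gripper":-1},{"twist":[0,0,0],"delta_pos":[0.9,-0.33,0.8],"gripper":-1},{"twist":[0,0,0],"delta_pos":[0,0,1],"gripper":-1},{"twist":[0,0,0],"delta_pos":[0,0,1],"gripper":-1},{"twist":[0,0,0],"delta_pos":[0,0,1],"gripper":-1},{"twist":[0,0,0],"delta_pos":[0,0,0],"gripper":-1}])

```text
time: 5.2
ee_pos: [0.5186, -0.2087, 0.1404]
ee_rot: [-2.992, -0.943, 0.006]
ft_force: [-0.2, -0.2, 0.1]
grip_width: 0.0939
gripper_force: 0.0
```

```bash
python3 - <<'E'
from h import *
st=manip.observe(); a=cams.snapshot('wrist'); save('w2.png',a)
go((.5195,-.2095,.063),np.radians(35.5))
for n,z in [('slide_box',.003),('slide_box_label',.053)]:
  for r in cams.spot_point('wrist',n): print(n,r['conf'],r['centre'],at('wrist',r['centre'],z,st))
E
```

```text
R [[0.819, 0.573, -0.002], [0.573, -0.819, 0.002], [-0.001, -0.003, -1.0]] pos [ 0.5196 -0.2094  0.1423] t 5.25 d_tool/20mm [-0.005  0.013  3.965]
twist z total -0.009101704632696439 /0.15= -0.06067803088464293 q6 0.3749243064067822
slide_box 0.84 [325.3, 230.6] [ 0.51889895 -0.21088505  0.003     ]
slide_box 0.76 [235.5, 432.9] [ 0.26983116 -0.26304746  0.003     ]
slide_box_label 0.92 [326.5, 156.4] [ 0.57632512 -0.17125216  0.053     ]
slide_box_label 0.9 [206.9, 416.1] [ 0.32017012 -0.21578126  0.053     ]
```

View pics/w2.png

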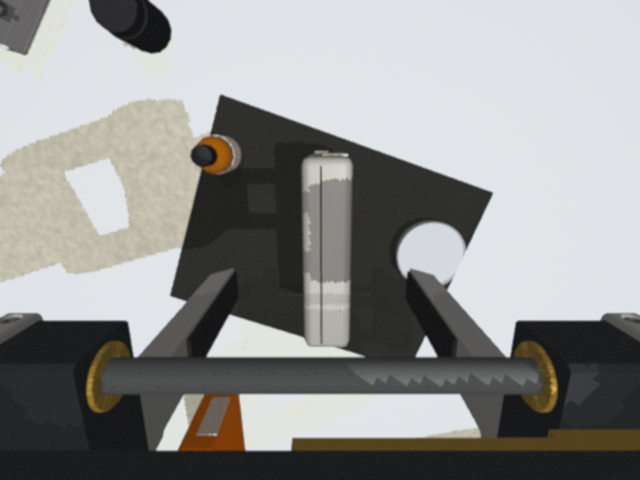

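The box sits at columns 302–352 between the fingers with its label at the far end (row 153), about 2 mm toward tool +y. I descend and grip.

Request:
drive_tool(steps=[{"twist":[0,0,0],"delta_pos":[0,0.09,1],"gripper":-1},{"twist":[0,0,0],"delta_pos":[0,0,1],"gripper":-1},{"twist":[0,0,0],"delta_pos":[0,0,1],"gripper":-0.5},{"twist":[0,0,0],"delta_pos":[0,0,0.9],"gripper":-0.2},{"twist":[0,0,0],"delta_pos":[0,0,0],"gripper":0},{"twist":[0,0,0],"delta_pos":[0,0,0],"gripper":0.2},{"twist":[0,0,0],"delta_pos":[0,0,0],"gripper":0.5},{"twist":[0,0,0],"delta_pos":[0,0,0],"gripper":1},{"twist":[0,0,0],"delta_pos":[0,0,0],"gripper":1},{"twist":[0,0,0],"delta_pos":[0,0,0],"gripper":1}])

```text
time: 6.35
ee_pos: [0.5217, -0.2115, 0.066]
ee_rot: [2.996, 0.944, 0.001]
ft_force: [-0.8, 0.1, -0.6]
grip_width: 0.034
gripper_force: 22.2
```

Request:
drive_tool(steps=[{"twist":[0,0,0],"delta_pos":[0,0,-0.5],"gripper":1},{"twist":[0,0,0],"delta_pos":[0,0,-1],"gripper":1},{"twist":[0,0,0],"delta_pos":[0,0,-1],"gripper":1},{"twist":[0,0,0],"delta_pos":[0,0,-1],"gripper":1},{"twist":[0,0,0],"delta_pos":[0,0,-1],"gripper":1},{"twist":[0,0,0],"delta_pos":[0,0,-1],"gripper":1},{"twist":[0,0,0],"delta_pos":[0,0,-1],"gripper":1},{"twist":[0,0,0],"delta_pos":[0,0,-1],"gripper":1},{"twist":[0,0,0],"delta_pos":[0,0,-0.5],"gripper":1},{"twist":[0,0,0],"delta_pos":[0,0,0],"gripper":1}])

```text
time: 7.35
ee_pos: [0.5222, -0.2118, 0.2273]
ee_rot: [2.994, 0.944, 0.003]
ft_force: [0.1, 0.2, -1.7]
grip_width: 0.0337
gripper_force: 30.0
```

```bash
python3 - <<'E'
from h import *
# rack geometry from top: row boxes' masks
cams.snapshot('top')
for r in sorted(cams.regions_of('top','row1'),key=lambda r:r['rect'][0]):
  ys,xs=np.nonzero(r['mask']); print(round(r['conf'],2),np.round(r['rect'],1),cv2.minAreaRect(np.c_[xs,ys].astype(np.float32)),at('top',r['rect'][:2],.098).round(4))
print([ (r['conf'],at('top',r['centre'],.006).round(4)) for r in cams.spot_point('top','rack_floor')])
print([ (round(r['conf'],2),at('top',r['centre'],.006).round(4)) for r in cams.spot_point('top','row3')])
g=cv2.imread('pics/top.png',0)[180:230,155:275].mean(0); print(g.round().astype(int).tolist())
go((.581,.185,.22),0)
E
```

```text
0.72 [170.6 204.1  21.5  70.1] ((168.5765380859375, 203.15802001953125), (68.66537475585938, 19.794315338134766), 87.35746002197266) [0.5672 0.2721 0.098 ]
0.61 [186.6 204.3  20.9  68.8] ((186.0, 203.5), (69.0, 20.0), 90.0) [0.5674 0.2384 0.098 ]
0.94 [207.8 205.   29.4  69.4] ((206.1260986328125, 203.46185302734375), (27.433862686157227, 69.05669403076172), 1.5911402702331543) [0.5668 0.194  0.098 ]
0.19 [227.9 204.5  93.7  71.4] ((226.74160766601562, 205.06057739257812), (87.61665344238281, 72.27090454101562), 1.5481576919555664) [0.5686 0.152  0.098 ]
0.69 [233.2 202.5  17.5  69.4] ((230.03944396972656, 203.02284240722656), (70.13206481933594, 18.919565200805664), 89.10482788085938) [0.573  0.1411 0.098 ]
0.71 [249.3 206.2  23.2  71.7] ((248.09658813476562, 203.39247131347656), (19.39410972595215, 69.10076904296875), 2.12109637260437) [0.5659 0.1074 0.098 ]
[(0.72, array([0.5717, 0.1974, 0.006 ]))]
[(0.94, array([0.5775, 0.1542, 0.006 ])), (0.92, array([0.5723, 0.2114, 0.006 ])), (0.79, array([0.5738, 0.2419, 0.006 ]))]
[151, 150, 150, 148, 141, 130, 122, 120, 119, 114, 111, 116, 125, 129, 131, 132, 131, 128, 121, 108, 96, 92, 102, 115, 120, 117, 111, 114, 123, 129, 131, 132, 132, 130, 124, 113, 97, 90, 98, 113, 121, 120, 114, 113, 120, 128, 131, 132, 133, 132, 128, 118, 102, 82, 65, 56, 53, 53, 52, 52, 51, 51, 52, 57, 68, 83, 97, 111, 121, 123, 118, 113, 118, 127, 132, 133, 134, 134, 131, 124, 110, 90, 75, 76, 94, 113, 123, 123, 117, 114, 121, 129, 133, 134, 134, 134, 130, 120, 104, 83, 65, 61, 73, 86, 83, 67, 54, 55, 74, 100, 108, 92, 74, 69, 78, 102, 129, 144, 148, 149]
R [[0.819, 0.573, -0.002], [0.573, -0.819, 0.001], [-0.001, -0.002, -1.0]] pos [ 0.5208 -0.2109  0.2239] t 7.55 d_tool/20mm [ 13.821 -14.49    0.218]
twist z total 0.6107625750024726 /0.15= 4.071750500016484 q6 0.37343387506243325
```

Request:
drive_tool(steps=[{"twist":[0,0,0],"delta_pos":[0.58,-0.94,0],"gripper":1},{"twist":[0,0,0],"delta_pos":[0.58,-0.94,0],"gripper":1},{"twist":[0,0,0],"delta_pos":[0.58,-0.94,0],"gripper":1},{"twist":[0,0,0],"delta_pos":[0.58,-0.94,0],"gripper":1},{"twist":[0,0,0],"delta_pos":[0.58,-0.94,0],"gripper":1},{"twist":[0,0,0],"delta_pos":[0.58,-0.94,0],"gripper":1},{"twist":[0,0,0],"delta_pos":[0.58,-0.94,0],"gripper":1},{"twist":[0,0,0],"delta_pos":[0.58,-0.94,0],"gripper":1},{"twist":[0,0,0],"delta_pos":[0.58,-0.94,0],"gripper":1},{"twist":[0,0,0],"delta_pos":[0.58,-0.94,0],"gripper":1},{"twist":[0,0,0],"delta_pos":[0.58,-0.94,0],"gripper":1},{"twist":[0,0,0],"delta_pos":[0.58,-0.94,0],"gripper":1}])

```text
time: 8.75
ee_pos: [0.5053, 0.0543, 0.2242]
ee_rot: [-2.995, -0.944, 0.003]
ft_force: [0.7, -0.4, -1.1]
grip_width: 0.0331
gripper_force: 30.0
```

Request:
drive_tool(steps=[{"twist":[0,0,0],"delta_pos":[0.58,-0.94,0],"gripper":1},{"twist":[0,0,0],"delta_pos":[0.58,-0.94,-0.5],"gripper":1},{"twist":[0,0,0],"delta_pos":[0.58,-0.94,0],"gripper":1},{"twist":[0,0,0.8],"delta_pos":[0,0,0],"gripper":1},{"twist":[0,0,0.8],"delta_pos":[0,0,0],"gripper":1},{"twist":[0,0,0.8],"delta_pos":[0,0,0],"gripper":1},{"twist":[0,0,0.8],"delta_pos":[0,0,0],"gripper":1},{"twist":[0,0,0.8],"delta_pos":[0,0,0],"gripper":1},{"twist":[0,0,0],"delta_pos":[0,0,0],"gripper":1},{"twist":[0,0,0],"delta_pos":[0,0,0],"gripper":1}])

```text
time: 9.75
ee_pos: [0.5019, 0.1194, 0.2346]
ee_rot: [-3.141, -0.021, 0.002]
ft_force: [0.0, -0.0, -1.7]
grip_width: 0.0334
gripper_force: 30.0
```

```bash
python3 - <<'E'
from h import *
st=manip.observe(); a=cams.snapshot('wrist'); save('w3.png',a)
go((.57,.185,.22),0)
for n,z in [('row3',.006),('rack_floor',.006),('slide_box_label',.053)]:
  for r in cams.spot_point('wrist',n): print(n,round(r['conf'],2),np.round(r['centre']),at('wrist',r['centre'],z,st).round(4))
for r in cams.boxes_of('wrist','row3'): print(round(r['conf'],2),np.round(r['rect']))
E
```

```text
R [[1.0, 0.013, -0.001], [0.013, -1.0, -0.0], [-0.001, 0.0, -1.0]] pos [0.502  0.1194 0.2348] t 9.8 d_tool/20mm [ 3.444 -3.234  0.738]
twist z total 0.012901481869151077 /0.15= 0.08600987912767386 q6 1.5714864323835231
row3 0.95 [213. 145.] [0.5763 0.2463 0.006 ]
row3 0.85 [322. 147.] [0.5761 0.1214 0.006 ]
row3 0.8 [292. 145.] [0.5773 0.1556 0.006 ]
row3 0.6 [243. 148.] [0.5739 0.2117 0.006 ]
rack_floor 0.8 [254. 146.] [0.5755 0.199  0.006 ]
rack_floor 0.7 [322. 254.] [0.4472 0.1198 0.006 ]
0.9 [143. 142.  56. 160.]
0.85 [286. 139.  42. 162.]
0.79 [232. 142.  65. 162.]
0.61 [331. 109.  44.  97.]
0.59 [181. 141.  49. 156.]
0.28 [428. 150.  46.  37.]
```

View pics/w3.png

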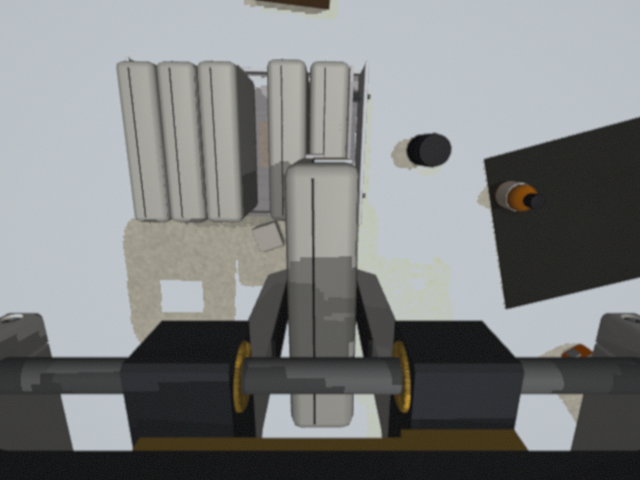

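The wrist view shows the row: boxes 1–3 at columns 119–240, box 4 at 268–306 and box 5 at 311–350. The gap, with the floor label at (262,135), is between boxes 3 and 4. The held box is square to the tool at columns 287–357 with its label end at (330,158). The sprung plate is at column 362, the -y end. I measure the gap edges next.

```bash
python3 - <<'E'
from h import *
g=cv2.imread('pics/w3.png',0).astype(float)
for r0 in (85,130):
  p=g[r0-5:r0+6].mean(0); print(r0,p[110:370].round().astype(int).tolist())
st=manip.observe()
for r0 in (85,130):
  for c in (118,157,198,237,268,306,311,350): print(r0,c,at('wrist',(c,r0),.092,st).round(4),at('wrist',(c,r0),.098,st).round(4))
for a,b in [((119,62),(133,218)),((269,62),(273,215))]:
  print(at('wrist',a,.09),at('wrist',b,.09))
E
```

```text
85 [193, 193, 193, 193, 193, 193, 192, 182, 158, 138, 137, 147, 153, 156, 156, 156, 157, 157, 147, 116, 102, 128, 153, 160, 161, 162, 163, 163, 164, 164, 165, 165, 166, 167, 167, 167, 168, 167, 165, 160, 154, 149, 143, 136, 126, 112, 95, 86, 96, 118, 133, 144, 152, 156, 158, 158, 159, 160, 157, 138, 104, 109, 145, 161, 164, 165, 165, 166, 167, 167, 168, 168, 169, 170, 170, 171, 172, 171, 170, 166, 160, 153, 146, 138, 125, 110, 94, 85, 93, 117, 132, 143, 152, 158, 160, 161, 162, 163, 162, 151, 120, 107, 138, 161, 167, 167, 168, 169, 169, 170, 170, 171, 172, 173, 173, 174, 174, 175, 174, 171, 164, 157, 150, 142, 132, 116, 96, 78, 69, 67, 67, 67, 67, 67, 67, 67, 66, 66, 66, 66, 68, 73, 84, 107, 142, 167, 173, 173, 174, 175, 175, 174, 174, 175, 175, 174, 158, 124, 112, 124, 137, 148, 158, 165, 167, 167, 168, 168, 168, 161, 134, 111, 136, 162, 171, 171, 171, 172, 173, 173, 174, 174, 174, 175, 175, 175, 176, 176, 175, 172, 165, 157, 149, 139, 125, 101, 74, 58, 62, 75, 86, 104, 123, 135, 147, 158, 167, 170, 171, 171, 171, 171, 171, 155, 118, 121, 157, 172, 173, 173, 173, 173, 174, 173, 174,
[... 1735 characters left out ...]
[0.6277 0.1358 0.098 ]
85 311 [0.6287 0.1317 0.092 ] [0.6278 0.1316 0.098 ]
85 350 [0.6291 0.098  0.092 ] [0.6282 0.0985 0.098 ]
130 118 [0.5895 0.304  0.092 ] [0.5893 0.3006 0.098 ]
130 157 [0.5899 0.2691 0.092 ] [0.5897 0.2664 0.098 ]
130 198 [0.5903 0.2325 0.092 ] [0.5901 0.2304 0.098 ]
130 237 [0.5908 0.1977 0.092 ] [0.5905 0.1963 0.098 ]
130 268 [0.5911 0.17   0.092 ] [0.5908 0.1691 0.098 ]
130 306 [0.5915 0.1361 0.092 ] [0.5912 0.1358 0.098 ]
130 311 [0.5915 0.1316 0.092 ] [0.5913 0.1314 0.098 ]
130 350 [0.592  0.0968 0.092 ] [0.5917 0.0972 0.098 ]
[0.64534949 0.296417   0.09      ] [0.50897322 0.30204193 0.09      ]
[0.64686006 0.16786691 0.09      ] [0.51350433 0.16769933 0.09      ]
```

```bash
python3 - <<'E'
from h import *
st=manip.observe(); tz=st['ee_pos'][2]+.029
g=cv2.imread('pics/w3.png',0).astype(float)
print(g[150:180,315:335].mean(1).round().astype(int).tolist()); print(g[412:436,315:335].mean(1).round().astype(int).tolist())
for c in (140,180,220,287): print(c,g[50:75,c-5:c+6].mean(1).round().astype(int).tolist(),g[205:228,c-5:c+6].mean(1).round().astype(int).tolist())
for r,z in ((163,tz-.004),(166,tz),(426,tz-.004),(422,tz)): print('held',r,at('wrist',(322,r),z,st)-st['ee_pos'])
for r,z in ((61,.094),(217,.094),(66,.098),(213,.098)): print('row',r,at('wrist',(220,r),z,st))
sp=cams.spot_point('wrist','slide_box'); print([(round(r['conf'],2),np.round(r['centre']),(at('wrist',r['centre'],tz-.092,st)-st['ee_pos']).round(4)) for r in sp])
E
```

```text
[162, 163, 160, 154, 151, 159, 155, 126, 101, 124, 161, 157, 118, 87, 90, 103, 116, 129, 137, 142, 145, 148, 152, 155, 158, 161, 164, 166, 167, 167]
[138, 138, 138, 138, 138, 138, 138, 137, 137, 137, 137, 136, 132, 125, 128, 152, 180, 192, 194, 194, 194, 194, 194, 193]
140 [193, 193, 193, 193, 193, 193, 193, 193, 193, 193, 180, 149, 135, 141, 148, 155, 160, 164, 165, 166, 165, 166, 165, 165, 165] [143, 143, 142, 143, 143, 144, 143, 143, 143, 144, 143, 145, 144, 138, 129, 125, 131, 145, 153, 153, 152, 152, 152]
180 [193, 193, 193, 193, 193, 193, 193, 193, 194, 193, 181, 154, 136, 139, 148, 155, 162, 166, 168, 169, 169, 168, 168, 169, 168] [147, 147, 147, 148, 148, 148, 147, 147, 147, 147, 147, 147, 147, 144, 136, 126, 122, 133, 148, 154, 156, 155, 154]
220 [193, 194, 194, 193, 194, 194, 193, 193, 194, 193, 180, 149, 136, 143, 152, 160, 166, 170, 171, 171, 171, 171, 171, 171, 171] [149, 150, 151, 150, 150, 149, 150, 149, 148, 148, 149, 150, 150, 145, 135, 120, 108, 119, 130, 133, 137, 143, 150]
287 [194, 194, 194, 193, 194, 194, 194, 193, 180, 153, 137, 141, 150, 158, 164, 169, 171, 171, 171, 171, 171, 170, 170, 170, 171] [106, 105, 106, 107, 107, 107, 107, 107, 107, 107, 108, 109, 109, 107, 105, 107, 116, 122, 123, 124, 125, 126, 126]
held 163 [0.06860049 0.00224634 0.025     ]
held 166 [0.06754039 0.00223748 0.029     ]
held 426 [-0.07048353  0.00054268  0.025     ]
held 422 [-0.06412987  0.00062463  0.029     ]
row 61 [0.64629535 0.20872001 0.094     ]
row 217 [0.51177717 0.21734087 0.094     ]
row 66 [0.64162555 0.20787998 0.098     ]
row 213 [0.51640645 0.21590489 0.098     ]
[(0.73, array([318., 256.]), array([-0.0025,  0.0041, -0.063 ])), (0.15, array([323., 162.]), array([ 0.0652,  0.0014, -0.063 ]))]
```

Request:
drive_tool(steps=[{"twist":[0,0,0.13],"delta_pos":[0,0,0],"gripper":1},{"twist":[0,0,0],"delta_pos":[0.96,-0.78,0],"gripper":1},{"twist":[0,0,0],"delta_pos":[0.96,-0.78,0],"gripper":1},{"twist":[0,0,0],"delta_pos":[0.96,-0.78,0],"gripper":1},{"twist":[0,0,0],"delta_pos":[0.96,-0.78,0],"gripper":1},{"twist":[0,0,0],"delta_pos":[0,0,0.8],"gripper":1},{"twist":[0,0,0],"delta_pos":[0,0,0.8],"gripper":1},{"twist":[0,0,0],"delta_pos":[0,0,0.8],"gripper":1},{"twist":[0,0,0],"delta_pos":[0,0,0.4],"gripper":1},{"twist":[0,0,0],"delta_pos":[0,0,0],"gripper":1},{"twist":[0,0,0],"delta_pos":[0,0,0],"gripper":1}])

```text
time: 11.15
ee_pos: [0.5796, 0.1809, 0.1797]
ee_rot: [-3.142, 0.014, -0.0]
ft_force: [-0.4, -0.2, -1.7]
grip_width: 0.0334
gripper_force: 30.0
```

```bash
python3 - <<'E'
from h import *
go((.578,.183,.158),-.01)
st=manip.observe(); print(np.round(st['ft_force'],2))
a=cams.snapshot('wrist'); b=cams.snapshot('side')
s=cv2.resize(b[255:390,190:340],(450,405),interpolation=cv2.INTER_CUBIC)
w=cv2.resize(a[0:405,150:500],(350,405)); m=np.hstack([s,w]); m=np.clip(m*1.25,0,255).astype(np.uint8); save('fit.png',m)
E
```

```text
R [[1.0, -0.009, 0.0], [-0.009, -1.0, 0.0], [0.0, -0.0, -1.0]] pos [0.5796 0.1809 0.1797] t 11.15 d_tool/20mm [-0.081 -0.102  1.084]
twist z total 0.000920229001744044 /0.15= 0.0061348600116269605 q6 1.69595477756305
[-0.37 -0.18 -1.72]
```

View pics/fit.png

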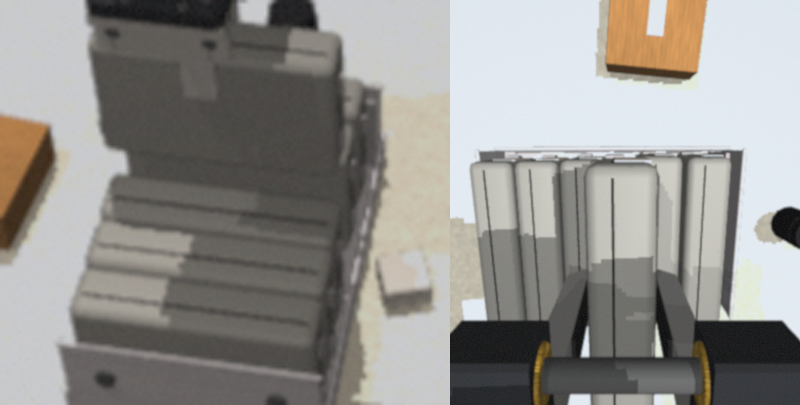

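The picture shows the held box over the gap, parallel to the row and the rack end plates. I shift it 2 mm and go down gently.

Request:
drive_tool(steps=[{"twist":[0,0,0],"delta_pos":[-0.08,-0.1,0.4],"gripper":1},{"twist":[0,0,0],"delta_pos":[0,0,0.4],"gripper":1},{"twist":[0,0,0],"delta_pos":[0,0,0.15],"gripper":1},{"twist":[0,0,0],"delta_pos":[0,0,0.1],"gripper":1},{"twist":[0,0,0],"delta_pos":[0,0,0],"gripper":1},{"twist":[0,0,0],"delta_pos":[0,0,0],"gripper":1}])

```text
time: 11.85
ee_pos: [0.5783, 0.183, 0.1588]
ee_rot: [3.141, -0.014, 0.001]
ft_force: [0.0, -2.4, 1.3]
grip_width: 0.0331
gripper_force: 30.0
```

Request:
drive_tool(steps=[{"twist":[0,0,0],"delta_pos":[0,0,0.1],"gripper":1},{"twist":[0,0,0],"delta_pos":[0,0,0.05],"gripper":1},{"twist":[0,0,0],"delta_pos":[0,0,0],"gripper":1}])

```text
time: 12.15
ee_pos: [0.5793, 0.182, 0.1574]
ee_rot: [3.139, -0.013, 0.005]
ft_force: [-2.3, -6.0, 7.6]
grip_width: 0.0333
gripper_force: 30.0
```

Contact with row 3 pushes the box towards -y, so I yield that way.

Request:
drive_tool(steps=[{"twist":[0,0,0],"delta_pos":[0,0.1,0],"gripper":1},{"twist":[0,0,0],"delta_pos":[0,0.05,0],"gripper":1},{"twist":[0,0,0],"delta_pos":[0,0,0],"gripper":1}])

```text
time: 12.45
ee_pos: [0.578, 0.1801, 0.1552]
ee_rot: [-3.142, 0.014, -0.0]
ft_force: [0.0, -1.5, 0.7]
grip_width: 0.0331
gripper_force: 30.0
```

Request:
drive_tool(steps=[{"twist":[0,0,0],"delta_pos":[0,0.03,0.05],"gripper":1},{"twist":[0,0,0],"delta_pos":[0,0.0,0.05],"gripper":1},{"twist":[0,0,0],"delta_pos":[0,0,0],"gripper":1}])

```text
time: 12.75
ee_pos: [0.5778, 0.1792, 0.1529]
ee_rot: [3.141, -0.014, -0.001]
ft_force: [1.3, -3.4, -0.6]
grip_width: 0.0335
gripper_force: 30.0
```

Request:
drive_tool(steps=[{"twist":[0,0,0],"delta_pos":[0,0.05,0.05],"gripper":1},{"twist":[0,0,0],"delta_pos":[0,0.05,0.05],"gripper":1},{"twist":[0,0,0],"delta_pos":[0,0,0.05],"gripper":1},{"twist":[0,0,0],"delta_pos":[0,0,0],"gripper":1}])

```text
time: 13.15
ee_pos: [0.5776, 0.1782, 0.1499]
ee_rot: [-3.14, 0.014, 0.001]
ft_force: [0.7, 1.8, -2.0]
grip_width: 0.033
gripper_force: 30.0
```

Request:
drive_tool(steps=[{"twist":[0,0,0],"delta_pos":[0,0,0.1],"gripper":1},{"twist":[0,0,0],"delta_pos":[0,0,0.1],"gripper":1},{"twist":[0,0,0],"delta_pos":[0,0,0],"gripper":1}])

```text
time: 13.45
ee_pos: [0.5778, 0.1781, 0.146]
ee_rot: [-3.141, 0.014, 0.001]
ft_force: [-0.3, 2.9, -2.6]
grip_width: 0.0332
gripper_force: 30.0
```

Request:
drive_tool(steps=[{"twist":[0,0,0],"delta_pos":[0,0,0.1],"gripper":1},{"twist":[0,0,0],"delta_pos":[0,0,0.1],"gripper":1},{"twist":[0,0,0],"delta_pos":[0,0,0.1],"gripper":1},{"twist":[0,0,0],"delta_pos":[0,0,0.1],"gripper":1},{"twist":[0,0,0],"delta_pos":[0,0,0],"gripper":1}])

```text
time: 13.95
ee_pos: [0.578, 0.1779, 0.1382]
ee_rot: [-3.141, 0.014, -0.0]
ft_force: [-0.1, 5.0, -0.4]
grip_width: 0.0336
gripper_force: 30.0
```

Request:
drive_tool(steps=[{"twist":[0,0,0],"delta_pos":[0,0,0.1],"gripper":1},{"twist":[0,0,0],"delta_pos":[0,0,0.1],"gripper":1},{"twist":[0,0,0],"delta_pos":[0,0,0.1],"gripper":1},{"twist":[0,0,0],"delta_pos":[0,0,0.1],"gripper":1},{"twist":[0,0,0],"delta_pos":[0,0,0],"gripper":1}])

```text
time: 14.45
ee_pos: [0.5781, 0.178, 0.1303]
ee_rot: [-3.141, 0.014, -0.001]
ft_force: [0.6, 6.3, -1.1]
grip_width: 0.0336
gripper_force: 30.0
```

Request:
drive_tool(steps=[{"twist":[0,0,0],"delta_pos":[0,-0.03,0.1],"gripper":1},{"twist":[0,0,0],"delta_pos":[0,-0.02,0.1],"gripper":1},{"twist":[0,0,0],"delta_pos":[0,0,0.1],"gripper":1},{"twist":[0,0,0],"delta_pos":[0,0,0.1],"gripper":1},{"twist":[0,0,0],"delta_pos":[0,0,0],"gripper":1}])

```text
time: 14.95
ee_pos: [0.5782, 0.1783, 0.1223]
ee_rot: [3.141, -0.014, 0.001]
ft_force: [0.4, 1.9, 1.0]
grip_width: 0.0336
gripper_force: 30.0
```

Request:
drive_tool(steps=[{"twist":[0,0,0],"delta_pos":[0,0,0.1],"gripper":1},{"twist":[0,0,0],"delta_pos":[0,0,0.1],"gripper":1},{"twist":[0,0,0],"delta_pos":[0,0,0.1],"gripper":1},{"twist":[0,0,0],"delta_pos":[0,0,0.1],"gripper":1},{"twist":[0,0,0],"delta_pos":[0,0,0],"gripper":1}])

```text
time: 15.45
ee_pos: [0.5781, 0.1783, 0.1142]
ee_rot: [3.141, -0.014, 0.0]
ft_force: [1.1, 1.0, 3.0]
grip_width: 0.0333
gripper_force: 30.0
```

Request:
drive_tool(steps=[{"twist":[0,0,0],"delta_pos":[0,0,0.1],"gripper":1},{"twist":[0,0,0],"delta_pos":[0,0,0.1],"gripper":1},{"twist":[0,0,0],"delta_pos":[0,0,0.1],"gripper":1},{"twist":[0,0,0],"delta_pos":[0,0,0.1],"gripper":1},{"twist":[0,0,0],"delta_pos":[0,0,0],"gripper":1},{"twist":[0,0,0],"delta_pos":[0,0,0],"gripper":0},{"twist":[0,0,0],"delta_pos":[0,0,0],"gripper":0},{"twist":[0,0,0],"delta_pos":[0,0,0],"gripper":0}])

```text
time: 16.25
ee_pos: [0.5772, 0.1784, 0.1055]
ee_rot: [3.141, -0.014, -0.003]
ft_force: [-0.6, 0.3, 0.2]
grip_width: 0.0468
gripper_force: 0.0
```

Request:
drive_tool(steps=[{"twist":[0,0,0],"delta_pos":[0,0,-0.5],"gripper":0},{"twist":[0,0,0],"delta_pos":[0,0,-1],"gripper":0},{"twist":[0,0,0],"delta_pos":[0,0,-1],"gripper":0},{"twist":[0,0,0],"delta_pos":[0,0,0],"gripper":1},{"twist":[0,0,0],"delta_pos":[0,0,0],"gripper":1},{"twist":[0,0,0],"delta_pos":[0,0,0],"gripper":1},{"twist":[0,0,0],"delta_pos":[0,0,0],"gripper":1},{"twist":[0,0,0],"delta_pos":[0,0,0],"gripper":1}])

```text
time: 17.05
ee_pos: [0.5774, 0.1785, 0.1554]
ee_rot: [3.141, -0.014, -0.003]
ft_force: [-0.2, -0.6, -0.4]
grip_width: 0.0105
gripper_force: 0.0
```

```bash
python3 - <<'E'
from h import *
st=manip.observe(); print(st['ee_pos'],st['ft_force'],st['grip_width'],st['time'])
a=cams.snapshot('wrist'); b=cams.snapshot('side')
s=cv2.resize(b[255:390,190:340],(450,405),interpolation=cv2.INTER_CUBIC)
m=np.hstack([s,a[0:405,150:500]]); save('fit2.png',np.clip(m*1.25,0,255).astype(np.uint8))
E
```

```text
[0.57742174 0.17849248 0.15543266] [-0.17897551 -0.594437   -0.35481387] 0.01048536790222747 17.05
```

View pics/fit2.png

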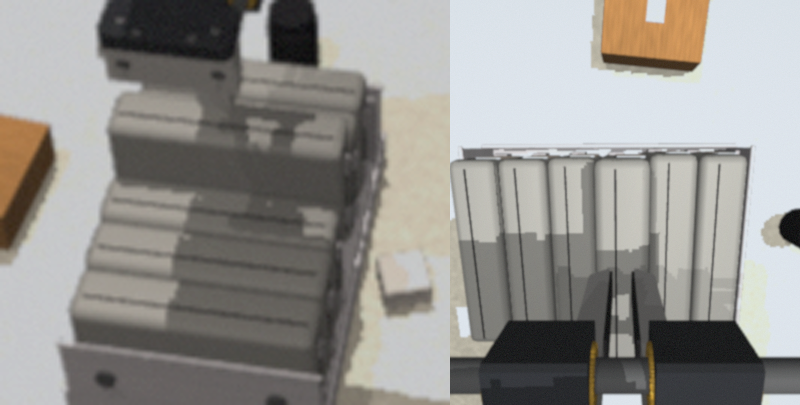

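The box stands upright between its neighbours about 37 mm proud, with all the label ends on the far side. Now I press it down with closed fingers.

Request:
drive_tool(steps=[{"twist":[0,0,0],"delta_pos":[0,0,0.6],"gripper":1},{"twist":[0,0,0],"delta_pos":[0,0,0.2],"gripper":1},{"twist":[0,0,0],"delta_pos":[0,0,0.15],"gripper":1},{"twist":[0,0,0],"delta_pos":[0,0,0.1],"gripper":1},{"twist":[0,0,0],"delta_pos":[0,0,0.1],"gripper":1},{"twist":[0,0,0],"delta_pos":[0,0,0.1],"gripper":1},{"twist":[0,0,0],"delta_pos":[0,0,0],"gripper":1}])

```text
time: 17.85
ee_pos: [0.5787, 0.1787, 0.132]
ee_rot: [-3.141, 0.014, -0.003]
ft_force: [0.8, -0.2, 2.4]
grip_width: 0.0005
gripper_force: 1.3
```

Request:
drive_tool(steps=[{"twist":[0,0,0],"delta_pos":[0,0,0.1],"gripper":1},{"twist":[0,0,0],"delta_pos":[0,0,0.1],"gripper":1},{"twist":[0,0,0],"delta_pos":[0,0,0.1],"gripper":1},{"twist":[0,0,0],"delta_pos":[0,0,0.1],"gripper":1},{"twist":[0,0,0],"delta_pos":[0,0,0],"gripper":1}])

```text
time: 18.35
ee_pos: [0.5773, 0.1785, 0.1224]
ee_rot: [3.141, -0.014, -0.003]
ft_force: [-0.6, -0.3, -0.5]
grip_width: 0.0004
gripper_force: 0.0
```

Request:
drive_tool(steps=[{"twist":[0,0,0],"delta_pos":[0,0,0.1],"gripper":1},{"twist":[0,0,0],"delta_pos":[0,0,0.1],"gripper":1},{"twist":[0,0,0],"delta_pos":[0,0,0.1],"gripper":1},{"twist":[0,0,0],"delta_pos":[0,0,0.1],"gripper":1},{"twist":[0,0,0],"delta_pos":[0,0,0],"gripper":1}])

```text
time: 18.85
ee_pos: [0.5781, 0.1786, 0.1153]
ee_rot: [3.142, -0.014, 0.0]
ft_force: [0.9, -1.0, 1.1]
grip_width: 0.0002
gripper_force: 0.7
```

Request:
drive_tool(steps=[{"twist":[0,0,0],"delta_pos":[0,0,0.1],"gripper":1},{"twist":[0,0,0],"delta_pos":[0,0,0.1],"gripper":1},{"twist":[0,0,0],"delta_pos":[0,0,0.1],"gripper":1},{"twist":[0,0,0],"delta_pos":[0,0,0.1],"gripper":1},{"twist":[0,0,0],"delta_pos":[0,0,0],"gripper":1}])

```text
time: 19.35
ee_pos: [0.578, 0.1786, 0.1071]
ee_rot: [-3.142, 0.014, -0.0]
ft_force: [0.6, -1.1, 0.9]
grip_width: 0.0002
gripper_force: 0.9
```

Request:
drive_tool(steps=[{"twist":[0,0,0],"delta_pos":[0,0,0.1],"gripper":1},{"twist":[0,0,0],"delta_pos":[0,0,0.1],"gripper":1},{"twist":[0,0,0],"delta_pos":[0,0,0.1],"gripper":1},{"twist":[0,0,0],"delta_pos":[0,0,0],"gripper":1}])

```text
time: 19.75
ee_pos: [0.5778, 0.1786, 0.1009]
ee_rot: [-3.141, 0.014, 0.001]
ft_force: [0.8, 0.6, 2.2]
grip_width: 0.0002
gripper_force: 0.9
```

Request:
drive_tool(steps=[{"twist":[0,0,0],"delta_pos":[0,0,0.08],"gripper":1},{"twist":[0,0,0],"delta_pos":[0,0,0],"gripper":1},{"twist":[0,0,0],"delta_pos":[0,0,0],"gripper":1}])

```text
time: 20.05
ee_pos: [0.5781, 0.1787, 0.1001]
ee_rot: [-3.141, 0.014, -0.0]
ft_force: [0.5, -0.1, 6.2]
grip_width: 0.0008
gripper_force: 2.5
```

Request:
drive_tool(steps=[{"twist":[0,0,0],"delta_pos":[0,0,0.06],"gripper":1},{"twist":[0,0,0],"delta_pos":[0,0,0],"gripper":1},{"twist":[0,0,0],"delta_pos":[0,0,0],"gripper":1}])

```text
time: 20.35
ee_pos: [0.5784, 0.1786, 0.0992]
ee_rot: [3.141, -0.014, 0.001]
ft_force: [-1.1, -1.0, 5.5]
grip_width: 0.0005
gripper_force: 2.9
```

Request:
drive_tool(steps=[{"twist":[0,0,0],"delta_pos":[0,0,0.04],"gripper":1},{"twist":[0,0,0],"delta_pos":[0,0,0],"gripper":1},{"twist":[0,0,0],"delta_pos":[0,0,0],"gripper":1}])

```text
time: 20.65
ee_pos: [0.5781, 0.1785, 0.0983]
ee_rot: [3.141, -0.014, 0.0]
ft_force: [-0.9, 0.4, 5.6]
grip_width: 0.0002
gripper_force: 3.0
```

Request:
drive_tool(steps=[{"twist":[0,0,0],"delta_pos":[0,0,0.05],"gripper":1},{"twist":[0,0,0],"delta_pos":[0,0,0],"gripper":1},{"twist":[0,0,0],"delta_pos":[0,0,0],"gripper":1}])

```text
time: 20.95
ee_pos: [0.5781, 0.1785, 0.0982]
ee_rot: [3.141, -0.013, -0.0]
ft_force: [-3.4, -0.5, 10.8]
grip_width: 0.0005
gripper_force: 5.4
```

Request:
drive_tool(steps=[{"twist":[0,0,0],"delta_pos":[0,0,0.03],"gripper":1},{"twist":[0,0,0],"delta_pos":[0,0,0],"gripper":1},{"twist":[0,0,0],"delta_pos":[0,0,0],"gripper":1}])

```text
time: 21.25
ee_pos: [0.5782, 0.1786, 0.0982]
ee_rot: [3.141, -0.013, -0.0]
ft_force: [-5.2, -1.6, 13.0]
grip_width: 0.0005
gripper_force: 6.9
```

The floor is felt at z = 0.098. I retreat and look.

Request:
drive_tool(steps=[{"twist":[0,0,0],"delta_pos":[0,0,-0.2],"gripper":1},{"twist":[0,0,0],"delta_pos":[0,0,-0.8],"gripper":1},{"twist":[0,0,0],"delta_pos":[-0.5,0,-1],"gripper":1},{"twist":[0,0,0],"delta_pos":[-1,0,-1],"gripper":1},{"twist":[0,0,0],"delta_pos":[-1,0,-1],"gripper":1},{"twist":[0,0,0],"delta_pos":[-1,0,-1],"gripper":1},{"twist":[0,0,0],"delta_pos":[-1,0,-1],"gripper":1},{"twist":[0,0,0],"delta_pos":[0,0,0],"gripper":1},{"twist":[0,0,0],"delta_pos":[0,0,0],"gripper":1}])

```text
time: 22.15
ee_pos: [0.4882, 0.1794, 0.2164]
ee_rot: [-3.141, 0.013, -0.002]
ft_force: [0.1, -0.4, 0.2]
grip_width: 0.0004
gripper_force: 0.0
```

```bash
python3 - <<'E'
from h import *
st=manip.observe(); print(st['ee_pos'],st['time'])
a=cams.snapshot('wrist'); b=cams.snapshot('side')
s=cv2.resize(b[255:390,190:340],(450,405),interpolation=cv2.INTER_CUBIC)
m=np.hstack([s,a[0:405,150:500]]); save('fit3.png',np.clip(m*1.25,0,255).astype(np.uint8))
E
```

```text
[0.48817173 0.17938597 0.21642415] 22.15
```

View pics/fit3.png

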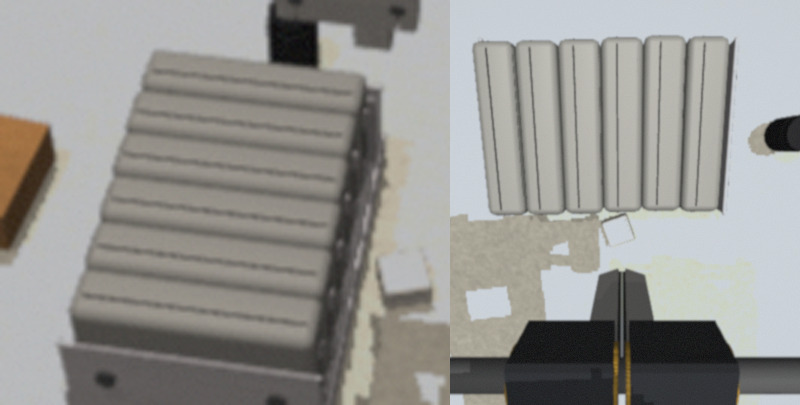

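The picture shows all six boxes level, evenly spaced and square in the rack, with the arm clear. Handing in.

```bash
python3 -c "
from h import *
print(manip.hand_in())"
```

```text
the job is handed in; nothing more can be done
None
```

I filed the slide box between boxes 3 and 4 and pressed it down until the rack floor was felt, with its label to the rack's +x side; it looks level with the other five. The job is handed in, and no verdict came back.

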